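# Finish a crosswise slat riser in the bookcase cubby

### The arm

A 6-joint arm with a two-finger parallel gripper is mounted at the origin on the work surface. World frame = base frame: x ahead of the robot, y to its left, z up, the work surface at z = 0. Lengths are in mm, angles in rad, forces in N, time in s.
With the tool pointing down it reaches from about 350 to 975 mm from the base axis. Payload 7.1 kg.
Tool frame: the origin (TCP) lies at the very end of the fingers, on their centre line; the grasp point (between the pads) lies 19 mm behind it (ctrl.pinch_z is the distance from the TCP to the grasp point, in mm); z points along the fingers, y is the direction in which the jaws open and shut (so a half turn about z gives the same grasp; the last joint's range is limited). The gripper opens to 88 mm and grips with 3 to 60 N. Pads are 20 mm wide; open, the fingers measure 115 mm over their backs; the gripper's body (75 mm by 178 mm) begins 61 mm behind the grasp point.
Start: joints at [-1.293, 0.423, 1.63, -0, 1.089, -0.019], TCP at [182.806, -597.651, 193.875] pointing down, gripper open.
Joint ranges: [-3, 3], [-0.9, 2.11], [0.09, 2.58], [-1.31, 4.45], [0.11, 2.69], [-2.54, 2.54]. Speed limits (rad/s): [2.39, 2.39, 3.01, 3.14, 3.14, 3.14].

### API

Orientations are given as a rotation vector (axis times angle).
In Python, from workcell import ctrl gives the robot as it stands.
- The arm moves only by the shell command python3 -m inch 'ROWS' [OPENING]. ROWS is JSON, a list of rows, each an object with "xyz": the shift along the tool's x, y, z in cm, a list of three; "spin": the turn about the tool's z in degrees. A call has 1 to 20 rows; each row is the pose to reach, as a shift and turn from the pose measured when the call began, along the tool's axes at that moment; what a row does not reach only later rows make up. A row lasts 1/10 s, in which the tool goes at most 50 mm and 8.59 degrees, less where a joint would pass 70% of its speed; a pose out of reach is approached as far as the arm can. A call with a gripper value outside its range is refused whole. OPENING is the closure, from 0 (fully open) to 1 (shut), set as the call begins (- or left out, the last holds). The fingers move at their own pace and stop on an object; the grip force is fixed at half the most. Time passes only in rows, so rows that repeat a pose let the fingers close. It gives the time, the measured TCP pose, the force and the opening at its end, in the units of the state.
- ctrl.get_obs(): the state, without advancing time (a new reading comes with each control period).
- ctrl.get_image(name): name is "scene" or "top"; returns the picture (420x560x3 uint8, red, green, blue); there is no depth.
- ctrl.camera_info(name): a dict with "camera_matrix" (3x3 intrinsics, pixels), "k1" (the pictures are not rectified: a ray, as slopes to the right and down, at radius r is drawn at 1 + k1 r^2 times it, then the intrinsics apply), "R" (3x3) and "t" (3): a world point X has camera coordinates R X + t. Camera axes: x right, y down, z forward; pixel columns grow to the right and rows downward; lengths in mm; the calibration is good to about 2 mm. A picture is of the moment at which its call begins. camera_info takes no time and is no camera call.
- ctrl.close_job(): hands the job in, once; it reports no verdict.
The state is a dict: "t": time; "qpos": joint angles; "qvel": joint speeds; "joint_torque": joint torques, N m; "ee_pos": TCP position; "orientation": TCP orientation; "ft_force": force on the tool from outside, world axes, zero at the start; "moment": the same for the moment, N m; "width": finger opening in mm.
Only numpy, scipy, OpenCV 4.12 (cv2) and the standard library are available. Lean on these libraries where they do the work, as an engineer would, in place of code of your own. Each camera call takes 0.05 s, during which the arm holds its last target. There are 200 camera calls.

### The job

Finish the slat riser that was begun on the dark rubber mat. Take the 160 mm slat that stands on edge in the steel tray and lay it flat as the missing second slat of the second layer, parallel to the one already there, with its outer side flush with the ends of the bottom slats; then lay the two longest slats (190 mm, alike) flat crosswise on top as the third layer, one straight above each bottom slat, overhanging equally at both ends. Leave the short offcut in the tray, and do not disturb the slats already laid or the other things on the shelf.

Things in the scene. Friction and masses are not known exactly. Their poses are not given: they have to be found in the camera images.
- mat: dark rubber mat, fixed, 200 x 200 x 5 mm. Origin: centre of its underside, on the shelf; z up, x along the bottom slats, away from the robot (yaw up to 20 degrees). The riser, 160 x 160 mm, is centred on it; its layers lie at heights 5 to 17, 17 to 29 and 29 to 41 mm. In this frame the missing second-layer slat belongs at x 60, y 0, z 23 mm, long side along y; the top slats at x 0, y -60 and +60, z 35, along x.
- bottom_left: bottom-layer slat, loose, lying flat, bare beech, 160 (its x) x 40 (y) x 12 mm (z, up). Origin: its centre, at y = +60 mm on the mat.
- bottom_right: bottom-layer slat, the same, at y = -60 mm on the mat. Between the two bottom slats the mat is free over 80 mm.
- mid_near: second-layer slat already laid across the bottom ones at the robot's side, loose, lying flat, 40 (its x) x 160 (y) x 12 mm (z, up). Origin: its centre, at x = -60 mm on the mat.
- tray: stainless steel tray, fixed, 220 (x) x 250 (y) mm, rim 12 mm high, floor 3 mm thick. Origin: centre of its underside, z up. Four slots at y = -90, -30, 30, 90 mm, each between pairs of wire posts 26 mm high at x = -38 and +38 mm, hold slats standing on edge along x; which slat is where varies. Between neighbouring slats 48 mm are free.
- mid_slat: the slat for the second layer: loose, bare beech, 160 (its x) x 12 (y) x 40 mm (z), about 40 to 75 g. It stands on its long edge in the tray with its z up and top edge 43 mm above the shelf; let go on edge it stays standing, and pushed near its top it tips over its lower edge without slipping much; lying flat, its y is upright. Origin: its centre.
- top_slat_a: one of the two slats for the top layer: the same, but 190 mm long (its x), about 45 to 90 g. Origin: its centre.
- top_slat_b: the other slat for the top layer, exactly alike; either may go on either side. Origin: its centre.
- offcut: the short slat that stays in the tray: the same, but 110 mm long. Origin: its centre.
- charger: sand-coloured charger with a hinged flap on top, 85 x 130 x 56 mm, fixed, to the right of the riser. Origin: centre of its underside.
- jar: small glass jar with a screw-top lid, diameter 64 mm, 80 mm high, loose, between robot and riser. Origin: centre of its underside.
- pick: blue silicone cleaning pick, 145 mm long, 12 mm thick, loose, lying. Origin: on the shelf below it, near its middle.
- mug: white mug, rim diameter 80 mm, 90 mm high, loose. Origin: centre of its underside.
- bowl: small blue bowl, rim diameter 120 mm, 45 mm high, loose. Origin: centre of its underside.

How it is judged:
By the outcome, as a careful person would: the job done as asked, in the order asked, and still so for the second after the job is handed in, with the robot touching nothing.
It also fails if it takes over 72 s, if anything falls off the work surface, if the arm or the gripper's body presses on something with over 40 N, if the wrist force passes 120 N, or if a joint passes its speed limit or range.

## Working session

There is one attempt and no reset: what is moved stays moved. The work goes in short steps, Python scripts to look and compute and a shell command to move; the robot and the scene stay as the last step left them, time stands still between calls to the robot, and variables do not carry over. Pictures are saved under pics/ and viewed, about 8 in all and at most 12, crops included, and the job is handed in when it is done.

```bash
ls; mkdir -p pics; python3 - <<'E'
from workcell import ctrl
import cv2,numpy as np
for n in("scene","top"):
    im=ctrl.get_image(n); cv2.imwrite(f"pics/{n}0.png",im[:,:,::-1]); c=ctrl.camera_info(n)
    print(n,c)
print(ctrl.get_obs(),ctrl.pinch_z)
E
```

```text
pics
scene {'camera_matrix': array([[414.94799858,   0.        , 276.01657808],
       [  0.        , 414.94799858, 210.36514583],
       [  0.        ,   0.        ,   1.        ]]), 'k1': 0.043056743527698886, 'R': array([[ 0.15547774,  0.98781125,  0.0074565 ],
       [ 0.65998418, -0.09825667, -0.7448265 ],
       [-0.73501535,  0.12072511, -0.66721652]]), 't': array([ -65.65564786, -322.41295791, 1618.97400268])}
top {'camera_matrix': array([[445.07010133,   0.        , 277.23983595],
       [  0.        , 445.07010133, 213.53057591],
       [  0.        ,   0.        ,   1.        ]]), 'k1': -0.05416665537039792, 'R': array([[-3.19180814e-03, -9.99712758e-01,  2.37531950e-02],
       [-9.85236480e-01, -9.22042019e-04, -1.71196463e-01],
       [ 1.71169190e-01, -2.39489405e-02, -9.84950535e-01]]), 't': array([ -28.84524543,  540.33332854, 1253.65485095])}
{'t': 0.1, 'qpos': array([-1.29300237e+00,  4.23758999e-01,  1.63060348e+00, -3.77655224e-05,
        1.08857606e+00, -1.89944252e-02]), 'qvel': array([ 0.00022984,  0.00038936, -0.00106373,  0.00177152, -0.00083279,
       -0.00061191]), 'joint_torque': array([-1.14483024e-03, -5.45613778e+01, -2.74325877e+01,  6.45372248e-02,
        1.89087878e-02, -2.30397393e-05]), 'ee_pos': array([ 182.65287528, -597.15893146,  193.18679845]), 'orientation': array([-3.10574605e+00, -4.64315531e-01,  3.24765521e-04]), 'ft_force': array([ 0.02095948, -0.81600172, -0.03213215]), 'moment': array([-0.00263539,  0.00028995,  0.00256586]), 'width': 87.54436970396382} 18.700000000000003
```

View pics/top0.png

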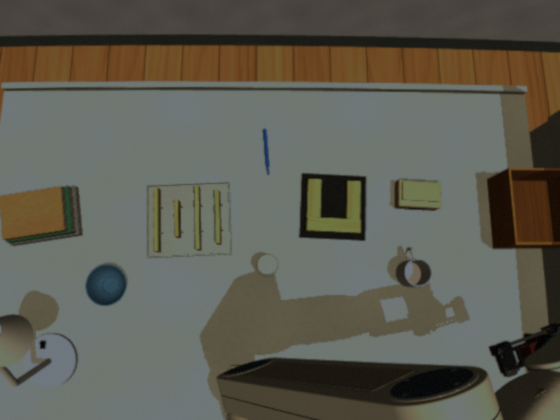

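View pics/scene0.png

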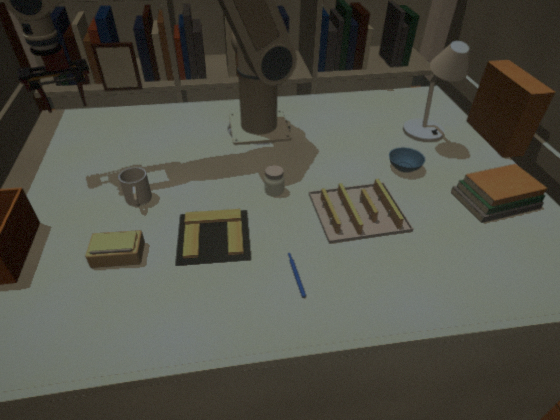

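```bash
cat >h.py <<'E'
from workcell import ctrl
import cv2,numpy as np
def und(n,p):
    c=ctrl.camera_info(n);K=c["camera_matrix"]
    q=cv2.undistortPoints(np.float64(p).reshape(-1,1,2),K,np.array([c["k1"],0,0,0,0]))
    return q.reshape(-1,2),c["R"],c["t"]
def cast(n,p,z):
    s,R,t=und(n,p);d=np.c_[s,np.ones(len(s))]@R;C=-R.T@t
    return (C+d*((z-C[2])/d[:,2])[:,None])
def proj(n,X):
    c=ctrl.camera_info(n);X=np.float64(X).reshape(-1,3)
    return cv2.projectPoints(X,cv2.Rodrigues(c["R"])[0],c["t"],c["camera_matrix"],np.array([c["k1"],0,0,0,0]))[0].reshape(-1,2)
def comps(m,amin):
    n,l,s,c=cv2.connectedComponentsWithStats(m.astype(np.uint8))
    return [np.argwhere(l==i)[:,::-1].astype(float) for i in range(1,n) if s[i,4]>=amin]
def rect(P): # rect in world xy: centre, long, short, yaw of long axis deg
    (c,(w,h),a)=cv2.minAreaRect(np.float32(P[:,:2]))
    if w<h:w,h,a=h,w,a+90
    return np.round(c,1),round(w,1),round(h,1),round((a+90)%180-90,1)
E
python3 - <<'E'
from h import *
for n in("top","scene"):
    im=cv2.imread(f"pics/{n}0.png");hsv=cv2.cvtColor(im,cv2.COLOR_BGR2HSV)
    H,S,V=cv2.split(hsv)
    y=(H>18)&(H<36)&(S>90)&(V>70)
    print(n)
    for P in comps(y,25):
        m=P.mean(0)
        print("yel",m.round(),len(P),[rect(cast(n,P,z)) for z in (29,43)])
    d=(V<45)
    for P in comps(d,500):
        m=P.mean(0)
        if 170<m[1]<280 : print("dark",m.round(),len(P),rect(cast(n,P,5)))
    if n=="top":
        b=(H>95)&(H<125)&(S>120)
        for P in comps(b,30): print("blue",P.mean(0).round(),rect(cast(n,P,6)))
        print("jar",cast(n,[[267,264]],80),"mug",cast(n,[[414,272]],90))
        print("tray corners",cast(n,[[147,186],[229,182],[232,256],[150,258]],12))
        print("charger",cast(n,[[396,179],[440,180],[440,208],[397,207]],56))
    cv2.imwrite(f"pics/m_{n}.png",(y*255+d*100).astype(np.uint8))
im=cv2.imread("pics/top0.png")
a=cv2.resize(im[165:275,135:385],None,fx=3.2,fy=3.2,interpolation=cv2.INTER_CUBIC)
cv2.imwrite("pics/crop0.png",cv2.convertScaleAbs(a,alpha=1.5))
E
```

```text
top
yel [278.  64.] 169 [(array([1026.4,  -32.8]), 121.7, 17.2, 3.0), (array([1018.8,  -32.5]), 120.3, 17.0, 3.0)]
yel [333. 209.] 1772 [(array([ 568.8, -197.8]), 159.7, 157.8, 88.0), (array([ 566.1, -195.6]), 158.0, 156.1, 88.0)]
yel [411. 201.] 75 [(array([ 579.1, -438.7]), 142.3, 65.1, 54.2), (array([ 576.3, -434. ]), 140.7, 64.4, 54.2)]
yel [197. 218.] 244 [(array([534. , 207.3]), 191.9, 13.7, 3.2), (array([531.6, 205.1]), 189.8, 13.6, 3.2)]
yel [156. 220.] 261 [(array([526.4, 327.9]), 188.8, 12.0, 2.5), (array([524.2, 324.3]), 186.7, 11.8, 2.5)]
yel [ 30. 206.] 924 [(array([567.6, 707.1]), 188.9, 89.0, -76.8), (array([564.9, 699.5]), 186.9, 88.1, -76.8)]
yel [217. 216.] 236 [(array([535.2, 147.2]), 159.0, 13.2, 2.6), (array([532.9, 145.6]), 157.2, 13.0, 2.6)]
yel [176. 218.] 139 [(array([530.1, 268.9]), 108.0, 11.9, 2.0), (array([527.8, 266.1]), 106.8, 11.8, 2.0)]
yel [235. 418.] 31 [(array([-28.8,  86.2]), 27.8, 10.7, 89.7), (array([-25.1,  85.3]), 27.5, 10.5, 89.7)]
dark [547. 193.] 1032 (array([ 573.5, -852.8]), 224.2, 158.9, 0.6)
dark [332. 204.] 2050 (array([ 570.8, -198.9]
[... 1101 characters left out ...]
8, 87.2), (array([ 528.2, -199.7]), 157.1, 40.1, 87.2)]
yel [235. 236.] 454 [(array([ 604.1, -143.3]), 122.6, 40.0, -2.5), (array([ 618.1, -143.7]), 120.5, 39.3, -2.5)]
yel [191. 239.] 478 [(array([ 598.5, -261.6]), 124.5, 40.5, -3.1), (array([ 612.5, -259.9]), 122.3, 39.8, -3.1)]
yel [135. 244.] 71 [(array([ 593.6, -407.1]), 77.1, 18.0, -8.7), (array([ 607.8, -402.9]), 75.8, 17.7, -8.7)]
yel [103. 254.] 73 [(array([ 622.5, -483.1]), 88.5, 10.4, 86.9), (array([ 636.1, -477.5]), 87.0, 10.2, 86.9)]
dark [ 17. 237.] 2154 (array([ 466.9, -736.5]), 381.7, 92.6, 0.7)
dark [515. 207.] 746 (array([579.7, 705. ]), 269.6, 61.8, -79.4)
dark [213. 243.] 1728 (array([ 573. , -202.9]), 193.8, 193.6, 87.2)
```

View pics/crop0.png

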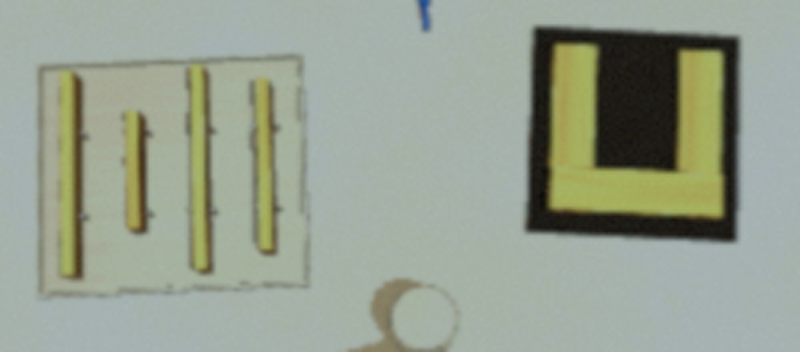

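```bash
cat >go.py <<'E'
import sys;from h import *
from scipy.spatial.transform import Rotation as Ro
def st():
    o=ctrl.get_obs();R=Ro.from_rotvec(o["orientation"]).as_matrix()
    return o,R,np.degrees(np.arctan2(R[1,0],R[0,0]))
o,R,yaw=st()
print("t",o["t"],"p",o["ee_pos"].round(1),"yaw",yaw.round(2),"tilt",R[:,2].round(3),"F",o["ft_force"].round(1),"w",round(o["width"],1),"q6",o["qpos"][5].round(2))
if len(sys.argv)>4:
    *X,y=map(float,sys.argv[1:5])
    print("cm",(R.T@(np.array(X)-o["ee_pos"])/10).round(2),"spin",round(-((y-yaw+180)%360-180),1))
E
python3 go.py 534 143.5 150 2.6
```

```text
t 0.1 p [ 182.7 -597.2  193.2] yaw 17.01 tilt [-0.     0.001 -1.   ] F [ 0.  -0.8 -0. ] w 87.5 q6 -0.02
cm [ 55.26 -60.55   4.4 ] spin 14.4
```

```bash
python3 -m inch '[{"xyz":[14,-15,0],"spin":3},{"xyz":[14,-15,0],"spin":3},{"xyz":[28,-30,0],"spin":7},{"xyz":[28,-30,0],"spin":7},{"xyz":[28,-30,0],"spin":7},{"xyz":[41,-45,1],"spin":10},{"xyz":[41,-45,1],"spin":14.4},{"xyz":[55.26,-60.55,4.4],"spin":14.4},{"xyz":[55.26,-60.55,4.4],"spin":14.4},{"xyz":[55.26,-60.55,4.4],"spin":14.4},{"xyz":[55.26,-60.55,4.4],"spin":14.4},{"xyz":[55.26,-60.55,4.4],"spin":14.4},{"xyz":[55.26,-60.55,4.4],"spin":14.4},{"xyz":[55.26,-60.55,4.4],"spin":14.4},{"xyz":[55.26,-60.55,4.4],"spin":14.4},{"xyz":[55.26,-60.55,4.4],"spin":14.4},{"xyz":[55.26,-60.55,4.4],"spin":14.4},{"xyz":[55.26,-60.55,4.4],"spin":14.4},{"xyz":[55.26,-60.55,4.4],"spin":14.4},{"xyz":[55.26,-60.55,4.4],"spin":14.4}]' 0.45; python3 go.py 534 143.5 14 2.6
```

```text
t: 2.1
ee_pos: [533.2, 142.4, 149.9]
orientation: [-3.14, -0.07, 0.002]
ft_force: [-0.2, -0.4, -0.3]
width: 48.5
t 2.1 p [533.2 142.4 149.9] yaw 2.55 tilt [-0.001  0.001 -1.   ] F [-0.2 -0.4 -0.3] w 48.5 q6 1.76
cm [ 0.11 -0.1  13.59] spin -0.0
```

```bash
python3 -m inch '[{"xyz":[0.1,-0.1,5],"spin":0},{"xyz":[0.1,-0.1,10],"spin":0},{"xyz":[0.1,-0.1,12],"spin":0},{"xyz":[0.1,-0.1,13.6],"spin":0},{"xyz":[0.1,-0.1,13.6],"spin":0},{"xyz":[0.1,-0.1,13.6],"spin":0}]' 0.45;python3 -m inch '[{"xyz":[0,0,0],"spin":0},{"xyz":[0,0,0],"spin":0},{"xyz":[0,0,0],"spin":0},{"xyz":[0,0,0],"spin":0},{"xyz":[0,0,0],"spin":0},{"xyz":[0,0,0],"spin":0}]' 1; python3 go.py
```

```text
t: 2.7
ee_pos: [533.9, 142.6, 14.3]
orientation: [-3.14, -0.068, 0.002]
ft_force: [0.2, -0.3, 0.5]
width: 48.3
t: 3.3
ee_pos: [534.1, 143.0, 15.0]
orientation: [-3.139, -0.068, 0.002]
ft_force: [-3.5, 3.5, 11.6]
width: 3.8
t 3.3 p [534.1 143.   15. ] yaw 2.47 tilt [-0.001  0.001 -1.   ] F [-3.5  3.5 11.6] w 3.8 q6 1.76
```

```bash
python3 - <<'E'
from h import *
a=ctrl.get_image("scene");b=ctrl.get_image("top")
f=lambda im,s:cv2.convertScaleAbs(cv2.resize(im[s][:,:,::-1],(400,400),interpolation=cv2.INTER_CUBIC),alpha=1.6)
cv2.imwrite("pics/c1.png",np.hstack([f(a,np.s_[140:260,300:420]),f(b,np.s_[160:280,140:260])]))
E
python3 go.py
```

```text
t 3.4 p [534.4 143.4  15.1] yaw 2.46 tilt [-0.     0.002 -1.   ] F [-1.8  4.1  6.3] w 0.7 q6 1.76
```

View pics/c1.png

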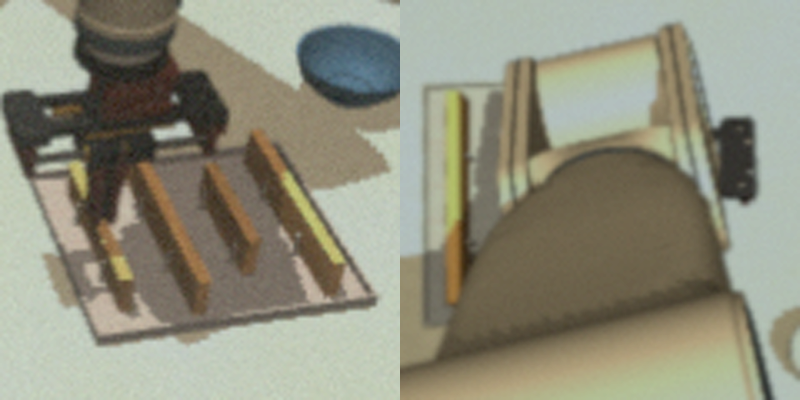

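```bash
python3 - <<'E'
from h import *
f=lambda p:((proj("scene",p)-[300,140])*400/120).round()
print(f([[534.4,143.4,15],[534.4,143.4,43],[454,140,43],[614,147,43],[614,147,3],[534,143,60],[454,140,3]]))
im=cv2.imread("pics/scene0.png")
f=lambda im,s:cv2.convertScaleAbs(cv2.resize(im[s][:,:,::-1],(400,600),interpolation=cv2.INTER_CUBIC),alpha=1.7)
a=ctrl.get_image("scene")
s=np.s_[170:245,310:360]
cv2.imwrite("pics/c2.png",np.hstack([f(a,s),f(im[:,:,::-1],s)]))
E
python3 go.py
```

```text
[[ 99. 240.]
 [102. 217.]
 [ 76. 160.]
 [130. 278.]
 [125. 312.]
 [103. 202.]
 [ 73. 193.]]
t 3.45 p [534.4 143.4  15.1] yaw 2.46 tilt [-0.     0.002 -1.   ] F [-1.3  3.7  7. ] w 0.4 q6 1.76
```

View pics/c2.png

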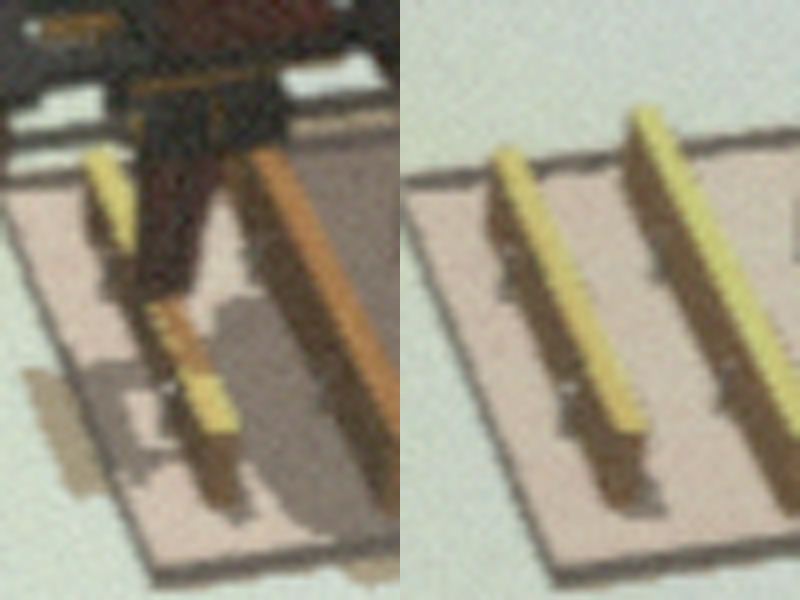

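```bash
python3 - <<'E'
from h import *
o=[]
P=np.array([182.7,-597.2,193.2]);y=np.array([.293,-.956,0])
for n,s in(("scene",(0,40,120,110)),("top",(470,310,560,400))):
    im=cv2.imread(f"pics/{n}0.png");x0,y0,x1,y1=s
    k=400/(x1-x0)
    c=cv2.convertScaleAbs(cv2.resize(im[y0:y1,x0:x1],None,fx=k,fy=k,interpolation=cv2.INTER_CUBIC),alpha=2.5)
    for q,col in((P+44*y,(0,255,0)),(P-44*y,(0,255,0)),(P,(0,0,255)),(P+[0,0,28],(255,255,0)),(P+[0,0,80],(255,0,255))):
        p=(proj(n,q)[0]-[x0,y0])*k; print(n,p.round()); cv2.circle(c,tuple(int(v) for v in p),4,col,1)
    o.append(cv2.copyMakeBorder(c,0,400-c.shape[0],0,0,cv2.BORDER_CONSTANT))
cv2.imwrite("pics/c3.png",np.hstack(o))
E
```

```text
scene [185. 265.]
scene [289. 245.]
scene [237. 255.]
scene [227. 227.]
scene [207. 173.]
top [213. 120.]
top [ 75. 170.]
top [144. 145.]
top [170. 150.]
top [222. 161.]
```

View pics/c3.png

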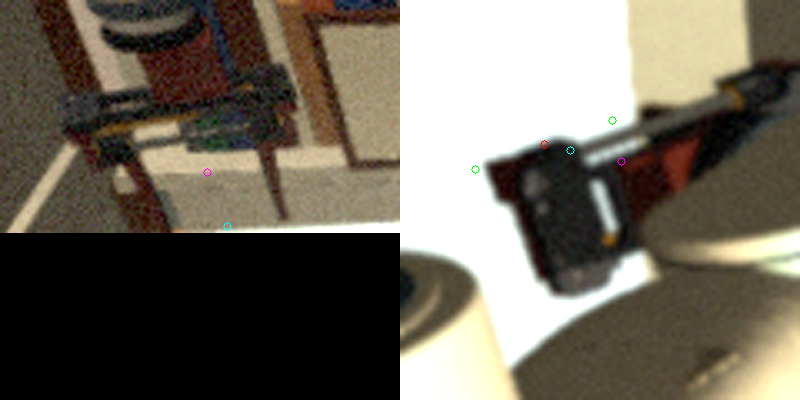

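```bash
python3 -m inch '[{"xyz":[0,0,-2],"spin":0},{"xyz":[0,0,-2],"spin":0},{"xyz":[0,0,-2],"spin":0},{"xyz":[0,0,-2],"spin":0},{"xyz":[0,0,-2],"spin":0},{"xyz":[0,0,0],"spin":0},{"xyz":[0,0,0.7],"spin":0},{"xyz":[0,0,1.4],"spin":0}]' 0.45;python3 -m inch '[{"xyz":[0,0,0.6],"spin":0},{"xyz":[0,0,1.3],"spin":0},{"xyz":[0,0,1.3],"spin":0},{"xyz":[0,0,1.3],"spin":0}]'; python3 go.py
```

```text
t: 4.25
ee_pos: [533.8, 143.3, 0.2]
orientation: [-3.139, -0.067, 0.003]
ft_force: [0.5, -0.8, -0.2]
width: 48.4
t: 4.65
ee_pos: [533.8, 143.3, -12.9]
orientation: [-3.139, -0.067, 0.003]
ft_force: [1.0, 0.9, -0.3]
width: 48.1
t 4.65 p [533.8 143.3 -12.9] yaw 2.46 tilt [-0.002  0.001 -1.   ] F [ 1.   0.9 -0.3] w 48.1 q6 1.76
```

```bash
python3 -m inch '[{"xyz":[0,0,0],"spin":0},{"xyz":[0,0,0],"spin":0},{"xyz":[0,0,0],"spin":0},{"xyz":[0,0,0],"spin":0},{"xyz":[0,0,0],"spin":0},{"xyz":[0,0,0],"spin":0}]' 1; python3 go.py 545 0 80 0
```

```text
t: 5.25
ee_pos: [533.9, 143.4, -12.8]
orientation: [-3.139, -0.068, 0.003]
ft_force: [-0.2, 0.3, 1.4]
width: 11.6
t 5.25 p [533.9 143.4 -12.8] yaw 2.46 tilt [-0.002  0.002 -1.   ] F [-0.2  0.3  1.4] w 11.6 q6 1.76
cm [ 0.48 14.36 -9.3 ] spin 2.5
```

```bash
python3 -m inch '[{"xyz":[0,0,-4],"spin":0},{"xyz":[0,0,-8],"spin":0},{"xyz":[0,4,-9],"spin":2},{"xyz":[0.7,11.85,-8],"spin":5.2},{"xyz":[0.7,11.85,-4],"spin":5.2},{"xyz":[0.7,11.85,-4],"spin":5.2},{"xyz":[0.7,11.85,-2],"spin":5.2},{"xyz":[0.7,11.85,-0.5],"spin":5.2},{"xyz":[0.7,11.85,0],"spin":5.2},{"xyz":[0.7,11.85,0.25],"spin":5.2},{"xyz":[0.7,11.85,0.25],"spin":5.2},{"xyz":[0.7,11.85,0.25],"spin":5.2}]'; python3 go.py
```

```text
t: 6.45
ee_pos: [546.5, 25.7, -14.9]
orientation: [-3.139, 0.074, 0.001]
ft_force: [0.9, -0.2, -0.9]
width: 11.6
t 6.45 p [546.5  25.7 -14.9] yaw -2.7 tilt [-0.001  0.002 -1.   ] F [ 0.9 -0.2 -0.9] w 11.6 q6 1.64
```

```bash
python3 -m inch '[{"xyz":[0,0,0.1],"spin":0},{"xyz":[0,0,0.1],"spin":0}]'; python3 -m inch '[{"xyz":[0,0,0],"spin":0},{"xyz":[0,0,0],"spin":0},{"xyz":[0,0,0],"spin":0},{"xyz":[0,0,0],"spin":0},{"xyz":[0,0,0],"spin":0},{"xyz":[0,0,-1],"spin":0},{"xyz":[0,0,-1.8],"spin":0},{"xyz":[0,1.5,-1.8],"spin":0},{"xyz":[0,3,-1.8],"spin":0}]' 0; python3 go.py
```

```text
t: 6.65
ee_pos: [546.9, 25.8, -15.5]
orientation: [-3.139, 0.074, -0.0]
ft_force: [0.3, 0.3, -0.6]
width: 12.0
t: 7.55
ee_pos: [545.8, -5.1, 3.1]
orientation: [-3.139, 0.072, -0.002]
ft_force: [0.5, -0.3, -0.4]
width: 80.3
t 7.55 p [545.8  -5.1   3.1] yaw -2.63 tilt [ 0.001  0.001 -1.   ] F [ 0.5 -0.3 -0.4] w 80.3 q6 1.58
```

```bash
python3 -m inch '[{"xyz":[0,0.5,0],"spin":0},{"xyz":[0,1,0],"spin":0},{"xyz":[0,1.4,0],"spin":0},{"xyz":[0,1.8,0],"spin":0},{"xyz":[0,2.2,0],"spin":0},{"xyz":[0,2.6,0],"spin":0},{"xyz":[0,2.6,0],"spin":0},{"xyz":[0,2.6,0],"spin":0}]'; python3 - <<'E'
from h import *
a=ctrl.get_image("scene");f=lambda im,s:cv2.convertScaleAbs(cv2.resize(im[s][:,:,::-1],(480,400),interpolation=cv2.INTER_CUBIC),alpha=1.6)
cv2.imwrite("pics/c4.png",f(a,np.s_[150:260,210:342]))
E
python3 go.py
```

```text
t: 8.35
ee_pos: [544.6, -31.0, 3.0]
orientation: [-3.139, 0.072, -0.002]
ft_force: [-0.5, -0.0, -0.0]
width: 88.0
t 8.4 p [544.6 -30.9   3. ] yaw -2.63 tilt [ 0.001  0.002 -1.   ] F [-0.5  0.9  0.2] w 88.0 q6 1.53
```

View pics/c4.png

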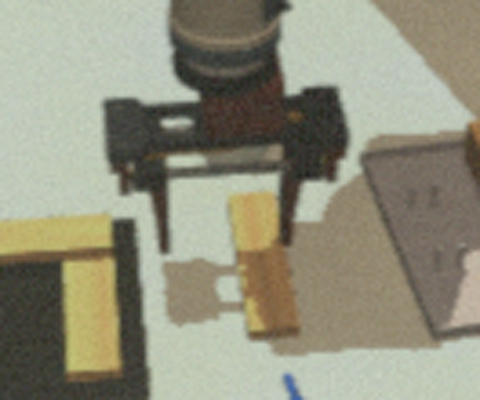

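```bash
python3 -m inch '[{"xyz":[0,-1.5,0],"spin":0},{"xyz":[0,-3,0],"spin":0},{"xyz":[0.1,-3,0.5],"spin":0},{"xyz":[0.1,-3,2],"spin":0},{"xyz":[0.1,-3,2.6],"spin":0},{"xyz":[0.1,-3,2.9],"spin":0},{"xyz":[0.1,-3,2.9],"spin":0}]'; python3 go.py;  python3 -m inch '[{"xyz":[0,0,0],"spin":0},{"xyz":[0,0,0],"spin":0},{"xyz":[0,0,0],"spin":0},{"xyz":[0,0,0],"spin":0},{"xyz":[0,0,0],"spin":0}]' 1; python3 go.py
```

```text
t: 9.1
ee_pos: [546.3, -1.2, -26.9]
orientation: [-3.139, 0.073, 0.001]
ft_force: [-0.1, 0.3, -0.5]
width: 87.9
t 9.1 p [546.3  -1.2 -26.9] yaw -2.66 tilt [-0.     0.002 -1.   ] F [-0.1  0.3 -0.5] w 87.9 q6 1.59
t: 9.6
ee_pos: [546.5, -1.3, -26.7]
orientation: [-3.139, 0.073, 0.0]
ft_force: [0.4, 0.2, -0.4]
width: 51.4
t 9.6 p [546.5  -1.3 -26.7] yaw -2.66 tilt [-0.     0.002 -1.   ] F [ 0.4  0.2 -0.4] w 51.4 q6 1.59
```

```bash
python3 -m inch '[{"xyz":[0,0,0],"spin":0},{"xyz":[0,0,0],"spin":0},{"xyz":[0,0,0],"spin":0},{"xyz":[0,0,-2],"spin":0},{"xyz":[0,0,-5],"spin":0},{"xyz":[0,0,-8],"spin":0},{"xyz":[0,0,-8],"spin":0},{"xyz":[0,0,-8],"spin":0}]' 1; python3 - <<'E'
from h import *
for n in("scene","top"):
    im=ctrl.get_image(n)[:,:,::-1];cv2.imwrite(f"pics/held_{n}.png",im);H,S,V=cv2.split(cv2.cvtColor(im,cv2.COLOR_BGR2HSV))
    y=(H>10)&(H<36)&(S>90)&(V>70)
    for P in comps(y,40):
        m=P.mean(0)
        if 220<m[0]<320 and m[1]>150: print(n,m.round(),len(P),rect(cast(n,P,92)),P.min(0),P.max(0))
    im0=cv2.imread(f"pics/{n}0.png");H,S,V=cv2.split(cv2.cvtColor(im0,cv2.COLOR_BGR2HSV))
    y=(H>18)&(H<36)&(S>90)&(V>70)
    # mat+slats union -> outer square at z=5
    u=(V<45)|y
    for P in comps(u,2500):
        h=cv2.convexHull(P.astype(np.int32))[:,0].astype(float)
        print(n,P.mean(0).round(),len(P),rect(cast(n,h,5)),"m",cast(n,h,5).min(0),cast(n,h,5).max(0))
E
python3 go.py
```

```text
t: 10.4
ee_pos: [546.7, -1.4, 53.7]
orientation: [-3.139, 0.073, -0.002]
ft_force: [-0.6, -0.6, -0.9]
width: 39.7
scene [283. 202.] 491 (array([552.9,  -3.1]), 164.8, 39.3, -2.9) [275. 183.] [292. 221.]
scene [343.  37.] 2977 (array([-992.4,  631.2]), 1164.4, 296.4, -15.3) m [-1563.76747991   343.87882208     5.        ] [-463.81740516  865.9969851     5.        ]
scene [34. 78.] 7397 (array([-786.1, -967.7]), 2066.9, 366.1, 16.5) m [-1724.97597201 -1436.8016484      5.        ] [ 256.73204254 -685.15996071    5.        ]
scene [499. 107.] 3956 (array([ -58.1, 1003.9]), 640.3, 550.4, 15.3) m [-439.37646015  819.85408318    5.        ] [ 321.81264031 1284.99098702    5.        ]
scene [213. 237.] 3159 (array([ 567.5, -202.6]), 204.7, 193.8, -2.8) m [ 461.84600424 -303.63178632    5.        ] [ 673.01330648 -101.81379412    5.        ]
top [278.  41.] 5343 (array([1124.8,  -54.3]), 1874.3, 63.3, 89.0) m [1077.73689084 -991.83846245    5.        ] [1141.57654086  882.71996748    5.        ]
top [524. 315.] 6512 (array([ 311.7, -781.2]), 747.4, 225.7, -3.8) m [ -58.25231691 -903.4567379     5.        ] [ 687.87548603 -656.62504331    5.        ]
top [333. 207.] 3822 (array([ 570.8, -198.9]), 195.0, 193.9, -2.6) m [ 470.05557177 -298.48841856    5.        ] [671.02012781 -98.47805775   5.        ]
top [358. 379.] 7646 (array([  57.1, -247.5]), 775.7, 113.0, 86.7) m [  -6.72444934 -637.18443245    5.        ] [123.81541256 139.95452909   5.        ]
t 10.5 p [545.5  -1.3  52.3] yaw -2.66 tilt [-0.002  0.002 -1.   ] F [-0.6 -0.2 -1.1] w 39.4 q6 1.59
```

```bash
python3 go.py 632.2 -204 45 87.3
```

```text
t 10.5 p [545.5  -1.3  52.3] yaw -2.66 tilt [-0.002  0.002 -1.   ] F [-0.6 -0.2 -1.1] w 39.4 q6 1.59
cm [ 9.6  19.84  0.68] spin -90.0
```

```bash
python3 -m inch '[{"xyz":[3,5,0],"spin":-8},{"xyz":[6,10,0],"spin":-16},{"xyz":[9.6,15,0],"spin":-24},{"xyz":[9.6,19.84,0],"spin":-33},{"xyz":[9.6,19.84,0],"spin":-41},{"xyz":[9.6,19.84,0.68],"spin":-50},{"xyz":[9.6,19.84,0.68],"spin":-58},{"xyz":[9.6,19.84,0.68],"spin":-66},{"xyz":[9.6,19.84,0.68],"spin":-75},{"xyz":[9.6,19.84,0.68],"spin":-83},{"xyz":[9.6,19.84,0.68],"spin":-90},{"xyz":[9.6,19.84,0.68],"spin":-90},{"xyz":[9.6,19.84,0.68],"spin":-90},{"xyz":[9.6,19.84,0.68],"spin":-90}]'; python3 - <<'E'
from h import *
im=ctrl.get_image("scene")[:,:,::-1];cv2.imwrite(f"pics/hov_scene.png",im)
im=ctrl.get_image("top")[:,:,::-1];cv2.imwrite(f"pics/hov_top.png",im)
f=lambda n,s:cv2.convertScaleAbs(cv2.resize(cv2.imread(f"pics/hov_{n}.png")[s],(400,400),interpolation=cv2.INTER_CUBIC),alpha=1.6)
cv2.imwrite("pics/c5.png",np.hstack([f("scene",np.s_[180:270,165:255]),f("top",np.s_[160:250,285:375])]))
E
python3 go.py
```

```text
t: 11.9
ee_pos: [631.8, -203.9, 44.3]
orientation: [-2.272, -2.164, 0.001]
ft_force: [0.4, -0.1, -0.2]
width: 39.4
t 12.0 p [ 632.1 -203.9   44.7] yaw 87.26 tilt [-0.002  0.002 -1.   ] F [-0.2 -0.8  0.8] w 39.7 q6 -0.28
```

View pics/c5.png

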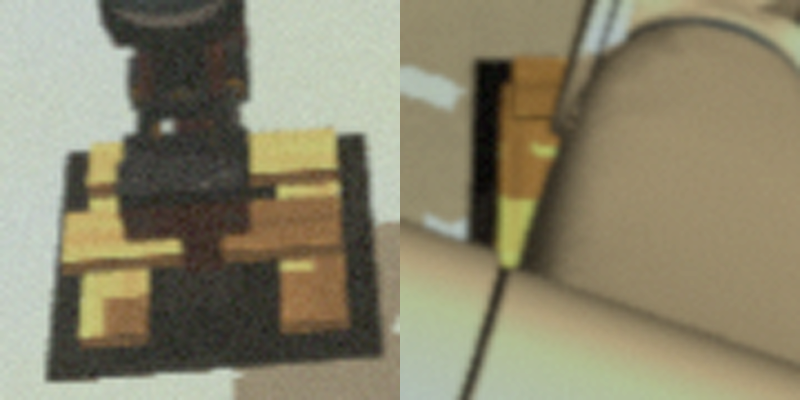

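```bash
python3 - <<'E'
from h import *
k=90/400
f=lambda p,z:cast("scene",(np.array(p)+.5)*k-.5+[165,180],z).round(1)
print("held",f([[66,212],[62,264],[338,198],[342,249]],83.4))
print("near",f([[92,145],[89,185],[333,130],[337,170]],29))
im0=cv2.imread("pics/scene0.png");im=cv2.imread("pics/hov_scene.png")
def ext(im,z,rows,thr=60):
    B=im.astype(int); s=B[:,:,2]-B[:,:,0]   # yellow: R-B
    for r in rows:
        v=s[r,165:256]; i=np.where(v>thr)[0]
        # subpixel ends
        a,b=i[0],i[-1]
        l=a-(v[a]-thr)/(v[a]-v[a-1]); q=b+(v[b]-thr)/(v[b]-v[b+1])
        E=cast("scene",[[165+l,r],[165+q,r]],z); print(r,E[:,:2].round(1).tolist(),"mid",E.mean(0)[:2].round(1))
print("near0");ext(im0,29,range(212,219),50)
print("held");ext(im,83.4,range(228,236),40)
def col(im,c,z,r0,r1,thr):
    B=im.astype(int);v=(B[:,:,2]-B[:,:,0])[r0:r1,c];i=np.where(v>thr)[0];print(c,(i+r0).min(),(i+r0).max(),v.tolist())
col(im0,200,29,205,260,50);col(im0,225,29,205,260,50)
col(im,185,83,205,260,50);col(im,232,83,205,260,50)
E
```

```text
held [[ 607.2 -284.2   83.4]
 [ 649.8 -285.7   83.4]
 [ 619.  -125.8   83.4]
 [ 661.6 -127.5   83.4]]
near [[ 488.2 -277.2   29. ]
 [ 526.4 -278.9   29. ]
 [ 496.6 -120.5   29. ]
 [ 535.8 -121.4   29. ]]
near0
212 [[498.4, -201.6], [501.5, -180.8]] mid [ 500.  -191.2]
213 [[493.7, -262.4], [506.9, -174.3]] mid [ 500.3 -218.4]
214 [[496.5, -273.1], [508.3, -194.1]] mid [ 502.4 -233.6]
215 [[500.7, -274.3], [522.4, -128.7]] mid [ 511.5 -201.5]
216 [[504.8, -275.2], [524.1, -146.2]] mid [ 514.5 -210.7]
217 [[509.1, -275.5], [516.1, -228.6]] mid [ 512.6 -252. ]
218 [[513.4, -275.2], [525.7, -192.5]] mid [ 519.5 -233.8]
held
228 [[609.9, -283.5], [633.1, -128.9]] mid [ 621.5 -206.2]
229 [[613.6, -283.8], [636.9, -128.7]] mid [ 625.2 -206.2]
230 [[617.3, -283.8], [640.7, -128.1]] mid [ 629. -206.]
231 [[621.0, -283.9], [644.4, -128.5]] mid [ 632.7 -206.2]
232 [[624.7, -284.0], [648.0, -129.3]] mid [ 636.3 -206.7]
233 [[628.2, -285.1], [651.6, -129.6]] mid [ 639.9 -207.3]
234 [[631.8, -285.2], [655.2, -130.2]] mid [ 643.5 -207.7]
235 [[635.5, -285.1], [654.1, -161.6]] mid [ 644.8 -223.3]
200 214 214 [1, 2, 3, 2, 4, 8, 31, 46, 49, 51, 50, 49, 49, 46, 49, 45, 34, 24, 17, 12, 11, 8, 12, 9, 10, 10, 8, 6, 6, 2, 8, 6, 8, 6, 6, 5, 2, 5, 8, 6, 5, 4, 3, 4, 1, 6, 7, 6, 7, 3, 5, 8, 2, 4, 8]
225 211 211 [5, 5, 5, 6, 20, 43, 52, 49, 48, 47, 48, 47, 47, 43, 30, 28, 20, 4, 3, 5, 5, 5, 5, 5, 5, 9, 6, 8, 3, 7, 7, 5, 7, 4, 5, 10, 4, 3, 5, 5, 6, 7, 5, 9, 5, 10, 7, 5, 3, 8, 7, 3, 8, 3, 7]
185 228 236 [1, 2, 2, 0, -1, 1, 7, 18, 29, 36, 44, 46, 43, 43, 46, 47, 44, 29, 27, 29, 42, 41, 41, 53, 55, 55, 54, 54, 56, 57, 54, 52, 47, 45, 39, 31, 37, 46, 48, 49, 47, 48, 50, 49, 48, 49, 47, 48, 49, 50, 45, 34, 30, 13, 3]
232 210 249 [4, 6, 6, 10, 37, 52, 51, 49, 49, 50, 54, 50, 50, 45, 35, 35, 45, 50, 51, 47, 44, 43, 42, 43, 40, 41, 47, 45, 45, 47, 33, 33, 32, 44, 51, 54, 49, 48, 52, 44, 50, 49, 50, 52, 51, 50, 46, 36, 34, 31, 12, 6, 6, 4, 5]
```

```bash
python3 -m inch '[{"xyz":[0,-0.2,1],"spin":0},{"xyz":[0,-0.2,3],"spin":0},{"xyz":[0,-0.2,4.4],"spin":0},{"xyz":[0,-0.2,5],"spin":0},{"xyz":[0,-0.2,5.3],"spin":0},{"xyz":[0,-0.2,5.3],"spin":0},{"xyz":[0,-0.2,5.3],"spin":0}]'; python3 go.py 630.2 -203.8 -9.7 87.2
```

```text
t: 12.7
ee_pos: [630.4, -203.9, -7.8]
orientation: [-2.273, -2.166, -0.0]
ft_force: [-0.5, -0.1, -1.1]
width: 39.6
t 12.7 p [ 630.4 -203.9   -7.8] yaw 87.26 tilt [-0.001  0.001 -1.   ] F [-0.5 -0.1 -1.1] w 39.6 q6 -0.28
cm [ 0.01 -0.02  0.19] spin 0.1
```

```bash
python3 -m inch '[{"xyz":[0,0,0.1],"spin":0},{"xyz":[0,0,0.18],"spin":0},{"xyz":[0,0,0.18],"spin":0}]'; python3 -m inch '[{"xyz":[0,0,0],"spin":0},{"xyz":[0,0,0],"spin":0},{"xyz":[0,0,0],"spin":0},{"xyz":[0,0,-1],"spin":0},{"xyz":[0,0,-5],"spin":0},{"xyz":[0,0,-10],"spin":0},{"xyz":[0,0,-10],"spin":0}]' 0.45;python3 go.py 533 203 80 2.6
```

```text
t: 13.0
ee_pos: [630.6, -204.0, -9.4]
orientation: [-2.273, -2.167, -0.0]
ft_force: [0.7, 0.0, 0.1]
width: 39.2
t: 13.7
ee_pos: [635.5, -205.7, 98.4]
orientation: [2.267, 2.161, 0.009]
ft_force: [0.3, -0.4, 0.4]
width: 48.2
t 13.7 p [ 635.5 -205.7   98.4] yaw 87.25 tilt [ 0.01  -0.003 -1.   ] F [ 0.3 -0.4  0.4] w 48.2 q6 -0.28
cm [ 40.34 -12.21   1.63] spin 84.7
```

```bash
python3 -m inch '[{"xyz":[5,-1.5,0],"spin":8},{"xyz":[10,-3,0],"spin":16},{"xyz":[15,-4.5,0],"spin":24},{"xyz":[20,-6,0.5],"spin":33},{"xyz":[25,-7.5,1],"spin":41},{"xyz":[30,-9,1.6],"spin":49},{"xyz":[35,-10.5,1.6],"spin":58},{"xyz":[40.3,-12.2,1.6],"spin":66},{"xyz":[40.3,-12.2,1.6],"spin":75},{"xyz":[40.3,-12.2,1.6],"spin":84.7},{"xyz":[40.3,-12.2,1.6],"spin":84.7},{"xyz":[40.3,-12.2,1.6],"spin":84.7},{"xyz":[40.3,-12.2,1.6],"spin":84.7},{"xyz":[40.3,-12.2,1.6],"spin":84.7}]'; python3 - <<'E'
from h import *
im=ctrl.get_image("scene")[:,:,::-1];cv2.imwrite("pics/s6.png",im)
t=ctrl.get_image("top")[:,:,::-1];cv2.imwrite("pics/t6.png",t)
f=lambda im,s:cv2.convertScaleAbs(cv2.resize(im[s],(400,400),interpolation=cv2.INTER_CUBIC),alpha=1.6)
cv2.imwrite("pics/c6.png",np.hstack([f(im,np.s_[190:270,170:250]),f(t,np.s_[165:245,295:375])]))
E
python3 go.py 533 203 -13 2.6
```

```text
t: 15.1
ee_pos: [533.2, 202.4, 80.4]
orientation: [3.138, 0.071, 0.017]
ft_force: [0.4, -0.6, 0.1]
width: 48.2
t 15.2 p [533.2 202.3  80.3] yaw 2.57 tilt [ 0.011 -0.003 -1.   ] F [-0.4  0.3 -0.9] w 48.3 q6 1.88
cm [-0.12 -0.1   9.33] spin -0.0
```

View pics/c6.png

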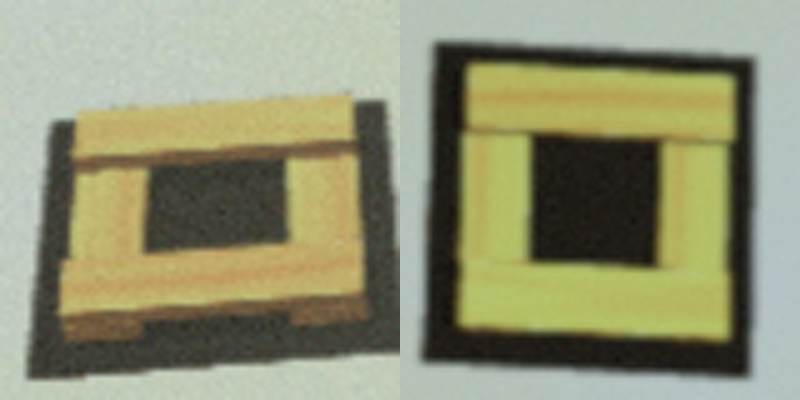

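```bash
python3 -m inch '[{"xyz":[-0.1,-0.1,4],"spin":0},{"xyz":[-0.1,-0.1,6.5],"spin":0},{"xyz":[-0.1,-0.1,8],"spin":0},{"xyz":[-0.1,-0.1,9.35],"spin":0},{"xyz":[-0.1,-0.1,9.35],"spin":0}]'; python3 -m inch '[{"xyz":[0,0,0],"spin":0},{"xyz":[0,0,0],"spin":0},{"xyz":[0,0,0],"spin":0},{"xyz":[0,0,0],"spin":0},{"xyz":[0,0,0],"spin":0},{"xyz":[0,0,0],"spin":0}]' 1; python3 go.py 548 25 -15.6 -2.7
```

```text
t: 15.7
ee_pos: [532.4, 202.6, -14.5]
orientation: [3.137, 0.07, 0.013]
ft_force: [0.0, -0.6, 0.7]
width: 48.3
t: 16.3
ee_pos: [532.8, 203.1, -14.0]
orientation: [3.138, 0.07, 0.014]
ft_force: [-1.0, 3.0, 3.6]
width: 11.8
t 16.3 p [532.8 203.1 -14. ] yaw 2.56 tilt [ 0.009 -0.003 -1.   ] F [-1.   3.   3.6] w 11.8 q6 1.88
cm [ 0.72 17.86  0.22] spin 5.3
```

```bash
python3 -m inch '[{"xyz":[0,0,-4],"spin":0},{"xyz":[0,0,-8],"spin":0},{"xyz":[0.2,4,-9],"spin":2},{"xyz":[0.4,9,-9],"spin":3},{"xyz":[0.6,14,-8.5],"spin":5.3},{"xyz":[0.72,17.8,-6],"spin":5.3},{"xyz":[0.72,17.8,-3],"spin":5.3},{"xyz":[0.72,17.8,-1],"spin":5.3},{"xyz":[0.72,17.8,0],"spin":5.3},{"xyz":[0.72,17.8,0.25],"spin":5.3},{"xyz":[0.72,17.8,0.25],"spin":5.3},{"xyz":[0.72,17.8,0.25],"spin":5.3}]'; python3 go.py 548 25 -16.8 -2.7
```

```text
t: 17.5
ee_pos: [548.7, 25.9, -15.0]
orientation: [3.138, -0.074, 0.017]
ft_force: [-0.7, -0.6, -0.0]
width: 11.8
t 17.5 p [548.7  25.9 -15. ] yaw -2.7 tilt [ 0.011 -0.003 -1.   ] F [-0.7 -0.6 -0. ] w 11.8 q6 1.65
cm [-0.07  0.1   0.18] spin 0.0
```

```bash
python3 -m inch '[{"xyz":[0,0,0.1],"spin":0},{"xyz":[0,0,0.2],"spin":0},{"xyz":[0,0,0.2],"spin":0}]'; python3 -m inch '[{"xyz":[0,0,0],"spin":0},{"xyz":[0,0,0],"spin":0},{"xyz":[0,0,0],"spin":0},{"xyz":[0,0,0],"spin":0},{"xyz":[0,0,0],"spin":0},{"xyz":[0,0,-1],"spin":0},{"xyz":[0,0,-2],"spin":0},{"xyz":[0,0,-2],"spin":0},{"xyz":[0,1.5,-2],"spin":0},{"xyz":[0,3,-2],"spin":0},{"xyz":[0,3.5,-2],"spin":0},{"xyz":[0,4,-2],"spin":0},{"xyz":[0,4.4,-2],"spin":0},{"xyz":[0,4.8,-2],"spin":0},{"xyz":[0,5.2,-2],"spin":0},{"xyz":[0,5.7,-2],"spin":0},{"xyz":[0,5.7,-2],"spin":0},{"xyz":[0,5.7,-2],"spin":0},{"xyz":[0,5.7,-2],"spin":0}]' 0; python3 - <<'E'
from h import *
im=ctrl.get_image("scene")[:,:,::-1];cv2.imwrite("pics/s7.png",im)
H,S,V=cv2.split(cv2.cvtColor(im,cv2.COLOR_BGR2HSV))
y=(H>10)&(H<36)&(S>90)&(V>70)
for P in comps(y,40):
    m=P.mean(0)
    if 250<m[0]<320 and 150<m[1]<260: print(m.round(),len(P),rect(cast("scene",P,12)))
E
python3 go.py
```

```text
t: 17.8
ee_pos: [549.0, 26.1, -16.7]
orientation: [3.138, -0.074, 0.018]
ft_force: [0.7, -0.4, -0.8]
width: 12.1
t: 19.7
ee_pos: [546.1, -30.7, 3.4]
orientation: [3.138, -0.073, 0.018]
ft_force: [-0.0, -0.3, -0.3]
width: 87.6
[282. 223.] 596 (array([550.9,  -2. ]), 194.0, 39.5, -2.3)
t 19.75 p [546.1 -30.6   3.5] yaw -2.67 tilt [ 0.012 -0.003 -1.   ] F [0.2 0.4 0.1] w 87.7 q6 1.54
```

```bash
python3 go.py 548.5 -0.8 -26.5 -2.7; python3 -m inch '[{"xyz":[0.1,-1.5,0],"spin":0},{"xyz":[0.1,-3,0],"spin":0},{"xyz":[0.1,-3,0.5],"spin":0},{"xyz":[0.1,-3,2],"spin":0},{"xyz":[0.1,-3,2.6],"spin":0},{"xyz":[0.1,-3,2.95],"spin":0},{"xyz":[0.1,-3,2.95],"spin":0}]'; python3 go.py
```

```text
t 19.75 p [546.1 -30.6   3.5] yaw -2.67 tilt [ 0.012 -0.003 -1.   ] F [0.2 0.4 0.1] w 87.7 q6 1.54
cm [ 0.07 -3.    2.99] spin 0.0
t: 20.45
ee_pos: [548.1, -1.1, -27.1]
orientation: [3.138, -0.074, 0.015]
ft_force: [-0.3, 0.3, 0.5]
width: 87.8
t 20.45 p [548.1  -1.1 -27.1] yaw -2.69 tilt [ 0.01  -0.003 -1.   ] F [-0.3  0.3  0.5] w 87.8 q6 1.6
```

```bash
python3 -m inch '[{"xyz":[0,0,0],"spin":0},{"xyz":[0,0,0],"spin":0},{"xyz":[0,0,0],"spin":0},{"xyz":[0,0,0],"spin":0},{"xyz":[0,0,0],"spin":0},{"xyz":[0,0,0],"spin":0},{"xyz":[0,0,0],"spin":0},{"xyz":[0,0,0],"spin":0}]' 1; python3 go.py
```

```text
t: 21.25
ee_pos: [548.2, -1.1, -27.0]
orientation: [3.138, -0.074, 0.016]
ft_force: [-0.0, 0.1, 0.6]
width: 39.4
t 21.25 p [548.2  -1.1 -27. ] yaw -2.7 tilt [ 0.01  -0.003 -1.   ] F [-0.   0.1  0.6] w 39.4 q6 1.6
```

```bash
python3 go.py 567.6 -261.0 40 -2.7; python3 -m inch '[{"xyz":[0,0,-4],"spin":0},{"xyz":[0,0,-8],"spin":0},{"xyz":[0,5,-9],"spin":0},{"xyz":[0.3,10,-9],"spin":0},{"xyz":[0.5,15,-9],"spin":0},{"xyz":[0.7,20,-8.5],"spin":0},{"xyz":[0.7,25,-7],"spin":0},{"xyz":[0.7,25.9,-6.7],"spin":0},{"xyz":[0.7,25.9,-6.7],"spin":0},{"xyz":[0.7,25.9,-6.7],"spin":0}]'; python3 - <<'E'
from h import *
for n in ("scene","top"):
    im=ctrl.get_image(n)[:,:,::-1];cv2.imwrite(f"pics/{n}8.png",im)
im=cv2.imread("pics/scene8.png");t=cv2.imread("pics/top8.png")
f=lambda im,s:cv2.convertScaleAbs(cv2.resize(im[s],(400,400),interpolation=cv2.INTER_CUBIC),alpha=1.6)
cv2.imwrite("pics/c8.png",np.hstack([f(im,np.s_[175:265,165:255]),f(t,np.s_[160:250,295:385])]))
E
python3 go.py
```

```text
t 21.25 p [548.2  -1.1 -27. ] yaw -2.7 tilt [ 0.01  -0.003 -1.   ] F [-0.   0.1  0.6] w 39.4 q6 1.6
cm [ 3.23 25.89 -6.61] spin 0.0
t: 22.25
ee_pos: [541.8, -259.0, 40.4]
orientation: [3.139, -0.074, 0.014]
ft_force: [0.2, 0.4, -0.5]
width: 39.7
t 22.35 p [ 542.4 -258.3   40.8] yaw -2.6 tilt [ 0.01  -0.002 -1.   ] F [-0.1 -0.4 -1.4] w 39.7 q6 1.15
```

View pics/c8.png

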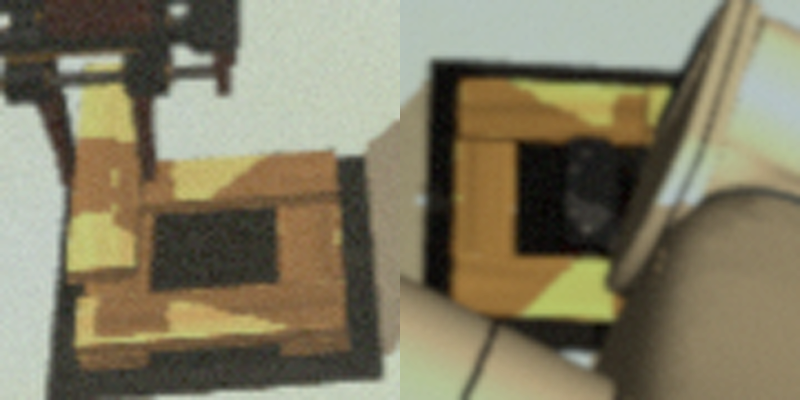

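```bash
python3 - <<'E'
from h import *
k=90/400
f=lambda p,z:cast("scene",(np.array(p)+.5)*k-.5+[165,175],z).round(1)
X=f([[68,271],[135,266],[83,68],[127,63]],79.8);print(X,X.mean(0))
im=cv2.imread("pics/scene8.png").astype(int)
for c in (184,186,188,190,192,193):print(c,(im[:,c,2]-im[:,c,0])[180:245].tolist())
X=f([[78,296],[75,345],[343,333],[347,283]],29);print(X)
E
python3 go.py 567.6 -261.0 40 -2.75
```

```text
[[ 634.3 -283.1   79.8]
 [ 636.  -245.1   79.8]
 [ 447.8 -276.2   79.8]
 [ 446.7 -248.    79.8]] [ 541.2 -263.1   79.8]
184 [16, 13, 14, 6, 6, 3, 16, 15, 3, 15, 29, 15, 7, 14, 27, 41, 44, 45, 45, 48, 45, 46, 48, 46, 49, 47, 50, 51, 52, 50, 52, 55, 51, 51, 50, 52, 53, 50, 51, 54, 52, 51, 48, 47, 47, 47, 47, 48, 48, 46, 44, 48, 49, 47, 48, 48, 37, 32, 38, 43, 39, 40, 58, 54, 54]
186 [17, 13, 13, 7, 2, 9, 15, 15, 7, 28, 36, 18, 10, 18, 36, 48, 51, 50, 50, 49, 49, 51, 47, 48, 52, 47, 51, 52, 50, 51, 48, 47, 51, 50, 50, 49, 50, 51, 51, 49, 50, 48, 51, 51, 52, 50, 49, 49, 50, 49, 48, 50, 52, 48, 48, 49, 36, 31, 40, 52, 53, 53, 53, 55, 49]
188 [12, 13, 12, 7, 4, 8, 16, 13, 8, 28, 41, 11, 7, 17, 40, 48, 50, 51, 48, 50, 53, 51, 50, 51, 52, 50, 49, 51, 49, 51, 49, 51, 49, 50, 50, 48, 47, 51, 48, 48, 49, 48, 48, 51, 50, 51, 51, 50, 51, 54, 51, 51, 53, 51, 52, 39, 31, 31, 35, 47, 48, 42, 41, 46, 47]
190 [19, 19, 13, 4, 1, 7, 17, 11, 9, 32, 41, 18, 5, 23, 50, 52, 52, 52, 53, 51, 52, 53, 55, 51, 54, 50, 47, 49, 48, 47, 49, 47, 51, 49, 50, 53, 50, 45, 49, 47, 47, 48, 50, 49, 51, 50, 49, 50, 53, 51, 51, 52, 54, 52, 46, 32, 29, 32, 38, 44, 47, 43, 44, 41, 47]
192 [18, 12, 10, 8, -1, 10, 20, 13, 7, 23, 26, 13, 10, 16, 35, 39, 50, 51, 53, 52, 51, 52, 52, 51, 53, 53, 50, 48, 48, 47, 49, 47, 49, 48, 46, 45, 46, 50, 46, 43, 46, 49, 46, 45, 44, 49, 47, 54, 55, 54, 55, 55, 54, 56, 50, 34, 31, 32, 39, 47, 45, 47, 44, 45, 44]
193 [14, 14, 10, 7, 8, 11, 18, 11, 4, 9, 13, 8, 4, 5, 17, 25, 36, 43, 49, 48, 47, 47, 51, 52, 52, 50, 49, 50, 49, 51, 51, 47, 48, 49, 46, 44, 47, 46, 46, 45, 45, 44, 44, 47, 42, 41, 48, 55, 57, 54, 57, 54, 55, 57, 50, 30, 29, 30, 44, 46, 43, 44, 46, 47, 45]
[[ 604.8 -284.9   29. ]
 [ 645.  -286.2   29. ]
 [ 659.2 -129.3   29. ]
 [ 618.1 -122.9   29. ]]
t 22.35 p [ 542.4 -258.3   40.8] yaw -2.6 tilt [ 0.01  -0.002 -1.   ] F [-0.1 -0.4 -1.4] w 39.7 q6 1.15
cm [2.53 0.16 0.11] spin 0.1
```

```bash
python3 -m inch '[{"xyz":[1.5,0.1,0],"spin":0.1},{"xyz":[2.68,0.16,0],"spin":0.1},{"xyz":[2.68,0.16,0],"spin":0.1},{"xyz":[2.68,0.16,0],"spin":0.1},{"xyz":[2.68,0.16,1.5],"spin":0.1},{"xyz":[2.68,0.16,2.8],"spin":0.1},{"xyz":[2.68,0.16,3.4],"spin":0.1},{"xyz":[2.68,0.16,3.7],"spin":0.1},{"xyz":[2.68,0.16,3.7],"spin":0.1},{"xyz":[2.68,0.16,3.7],"spin":0.1}]'; python3 go.py 569.1 -261.0 2 -2.75
```

```text
t: 23.35
ee_pos: [569.6, -261.3, 4.2]
orientation: [3.139, -0.074, 0.015]
ft_force: [-0.5, 0.6, -0.3]
width: 39.9
t 23.35 p [ 569.6 -261.3    4.2] yaw -2.71 tilt [ 0.01  -0.002 -1.   ] F [-0.5  0.6 -0.3] w 39.9 q6 1.17
cm [-0.05 -0.03  0.21] spin 0.0
```

```bash
python3 -m inch '[{"xyz":[-0.05,-0.03,0.12],"spin":0},{"xyz":[-0.05,-0.03,0.22],"spin":0},{"xyz":[-0.05,-0.03,0.22],"spin":0}]'; python3 -m inch '[{"xyz":[0,0,0],"spin":0},{"xyz":[0,0,0],"spin":0},{"xyz":[0,0,0],"spin":0},{"xyz":[0,0,0],"spin":0},{"xyz":[0,0,-1],"spin":0},{"xyz":[0,0,-4],"spin":0},{"xyz":[0,0,-8],"spin":0},{"xyz":[0,0,-8],"spin":0},{"xyz":[0,0,-8],"spin":0}]' 0.42;python3 go.py 527.5 322.8 80 2.6
```

```text
t: 23.65
ee_pos: [569.2, -261.0, 2.1]
orientation: [3.139, -0.074, 0.016]
ft_force: [0.1, 0.1, -0.4]
width: 39.6
t: 24.55
ee_pos: [569.2, -261.2, 83.8]
orientation: [3.137, -0.074, 0.02]
ft_force: [-0.5, -0.2, 0.2]
width: 50.8
t 24.55 p [ 569.2 -261.2   83.8] yaw -2.71 tilt [ 0.013 -0.004 -1.   ] F [-0.5 -0.2  0.2] w 50.8 q6 1.17
cm [ -6.93 -58.14   0.11] spin -5.3
```

```bash
python3 -m inch '[{"xyz":[-0.6,-5,0],"spin":0},{"xyz":[-1.2,-10,0],"spin":0},{"xyz":[-1.8,-15,0],"spin":0},{"xyz":[-2.4,-20,0],"spin":0},{"xyz":[-3,-25,0],"spin":0},{"xyz":[-3.6,-30,0],"spin":-1},{"xyz":[-4.2,-35,0],"spin":-2},{"xyz":[-4.8,-40,0],"spin":-3},{"xyz":[-5.4,-45,0],"spin":-4},{"xyz":[-6,-50,0],"spin":-5.3},{"xyz":[-6.5,-55,0],"spin":-5.3},{"xyz":[-6.93,-58.1,0],"spin":-5.3},{"xyz":[-6.93,-58.1,0],"spin":-5.3},{"xyz":[-6.93,-58.1,0],"spin":-5.3},{"xyz":[-6.93,-58.1,0],"spin":-5.3}]'; python3 - <<'E'
from h import *
for n in ("scene","top"):
    im=ctrl.get_image(n)[:,:,::-1];cv2.imwrite(f"pics/{n}9.png",im)
im=cv2.imread("pics/scene9.png");t=cv2.imread("pics/top9.png")
f=lambda im,s:cv2.convertScaleAbs(cv2.resize(im[s],(400,400),interpolation=cv2.INTER_CUBIC),alpha=1.6)
cv2.imwrite("pics/c9.png",np.hstack([f(im,np.s_[190:270,170:250]),f(t,np.s_[165:245,295:375])]))
E
python3 go.py 527.5 322.8 -13.5 2.6
```

```text
t: 26.05
ee_pos: [526.8, 320.9, 80.2]
orientation: [3.136, 0.07, 0.017]
ft_force: [-0.4, 0.0, -0.7]
width: 50.8
t 26.15 p [527.4 320.7  80.8] yaw 2.49 tilt [ 0.012 -0.004 -1.   ] F [-0.1  0.5  0.4] w 50.8 q6 2.07
cm [-0.09 -0.25  9.42] spin -0.1
```

View pics/c9.png

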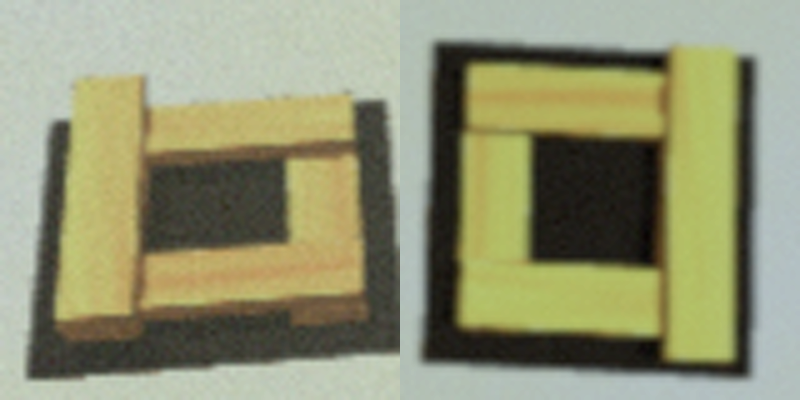

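```bash
python3 - <<'E'
from h import *
def C(n,p,z):
    k=80/400;o=[170,190] if n=="scene" else [295,165]
    return cast(n,(np.array(p)+.5)*k-.5+o,z)
# frame outer corners in mid-layer (order: near-left(+y,-x), near-right, far-left, far-right), z=29
A={"top":[[457,327],[731,341],[466,63],[737,74]],"scene":[[353,94],[75,111],[365,296],[59,313]]}
T={"top":[[663,360],[736,362],[670,47],[738,48]],"scene":[[144,76],[76,78],[139,319],[57,321]]}
c=np.radians(-2.75);R=np.array([[np.cos(c),np.sin(c)],[-np.sin(c),np.cos(c)]])
for n in A:
    a=C(n,A[n],29)[:,:2];t=C(n,T[n],41)[:,:2]
    print(n,"frame",a.mean(0).round(1),"slat",t.mean(0).round(1),"rel",(R@(t.mean(0)-a.mean(0))).round(1))
    print((a-a.mean(0))@R.T,(t-a.mean(0))@R.T)
    im=cv2.imread(f"pics/{n}9.png").astype(int)
# column profile through slat in top view
im=cv2.imread("pics/top9.png").astype(int);v=im[:,:,2]-im[:,:,0]
def edge(v,lo,hi):
    th=(v[:3].mean()+v[-3:].mean())/2;i=np.where(np.diff(np.sign(v-th)))[0][0];return lo+i+(th-v[i])/(v[i+1]-v[i])
for c in (433,436,439):
    print
for c in (432,434,436,438): pass
for c in (430,433,436,439): 
    c=c
for c in (431,434,437,440):
    pass
cols=range(431,441,3)
E
python3 - <<'E'
from h import *
im=cv2.imread("pics/top9.png").astype(int);v=im[:,:,2]-im[:,:,0]
for c in (431-0,):pass
def ed(p):
    th=(max(p)+min(p))/2;s=np.where((p[:-1]-th)*(p[1:]-th)<0)[0][0];return s+(th-p[s])/(p[s+1]-p[s])
for c in range(431,442,3):
    c0=c
for c in (432,435,438): print(c,v[168:182,c].tolist(),v[230:244,c].tolist())
E
```

```text
top frame [ 571.2 -442.9] slat [ 567.5 -501.9] rel [ -0.9 -59.1]
[[-81.3893097   86.08395443]
 [-82.06867622 -79.97584199]
 [ 80.67503383  80.87752482]
 [ 82.78295209 -86.98563725]] [[-97.06985798 -33.99450499]
 [-96.24890412 -78.05941296]
 [ 94.11595996 -41.06487983]
 [ 95.79674227 -83.18689078]]
scene frame [ 570.6 -202.7] slat [ 568.4 -261.2] rel [  0.6 -58.5]
[[-79.73221677  80.64725999]
 [-80.87444524 -80.49905898]
 [ 82.47617559  79.90006799]
 [ 78.13048642 -80.048269  ]] [[-94.1163445  -39.91727457]
 [-96.23412369 -79.10532485]
 [ 97.84831345 -36.61525552]
 [ 94.88808956 -78.34497713]]
432 [-3, -2, -4, -5, -5, -5, -5, -5, -6, -5, -5, -3, 5, 17] [-2, -2, -2, -3, -2, -2, -3, -3, -3, -4, -2, -2, -2, -1]
435 [-6, -4, -5, -5, -5, -4, -5, -6, -5, -6, -5, -4, 2, 12] [-4, -4, -4, -3, -4, -3, -4, -2, -2, -2, -2, -2, -2, -3]
438 [-4, -5, -5, -5, -5, -5, -5, -5, -6, -5, -5, -3, 7, 25] [-3, -2, -3, -3, -3, -3, -4, -3, -3, -3, -4, -2, -3, -1]
```

```bash
python3 -m inch '[{"xyz":[-0.05,-0.22,4],"spin":0},{"xyz":[-0.05,-0.22,6.5],"spin":0},{"xyz":[-0.05,-0.22,8],"spin":0},{"xyz":[-0.05,-0.22,9.35],"spin":0},{"xyz":[-0.05,-0.22,9.35],"spin":0}]'; python3 -m inch '[{"xyz":[0,0,0],"spin":0},{"xyz":[0,0,0],"spin":0},{"xyz":[0,0,0],"spin":0},{"xyz":[0,0,0],"spin":0},{"xyz":[0,0,0],"spin":0},{"xyz":[0,0,0],"spin":0}]' 1; python3 go.py 548 25 -15.6 -2.7
```

```text
t: 26.65
ee_pos: [527.3, 321.5, -14.1]
orientation: [3.135, 0.067, 0.015]
ft_force: [-0.9, 0.7, -0.3]
width: 51.0
t: 27.25
ee_pos: [527.7, 322.9, -13.6]
orientation: [3.137, 0.067, 0.017]
ft_force: [-0.6, 5.8, 1.7]
width: 12.0
t 27.25 p [527.7 322.9 -13.6] yaw 2.43 tilt [ 0.011 -0.003 -1.   ] F [-0.6  5.8  1.7] w 12.0 q6 2.07
cm [ 0.76 29.85  0.32] spin 5.1
```

```bash
python3 -m inch '[{"xyz":[0,0,-4],"spin":0},{"xyz":[0,0,-8],"spin":0},{"xyz":[0,2,-9],"spin":0},{"xyz":[0.2,7,-9],"spin":2},{"xyz":[0.4,12,-9],"spin":3},{"xyz":[0.6,17,-9],"spin":5.1},{"xyz":[0.7,22,-9],"spin":5.1},{"xyz":[0.76,27,-9],"spin":5.1},{"xyz":[0.76,29.8,-9],"spin":5.1},{"xyz":[0.76,29.8,-6],"spin":5.1},{"xyz":[0.76,29.8,-3],"spin":5.1},{"xyz":[0.76,29.8,-1],"spin":5.1},{"xyz":[0.76,29.8,0],"spin":5.1},{"xyz":[0.76,29.8,0.25],"spin":5.1},{"xyz":[0.76,29.8,0.25],"spin":5.1},{"xyz":[0.76,29.8,0.25],"spin":5.1}]'; python3 go.py 548 25 -16.6 -2.7
```

```text
t: 28.85
ee_pos: [548.6, 25.5, -14.0]
orientation: [3.138, -0.073, 0.02]
ft_force: [0.5, 0.6, -0.6]
width: 11.8
t 28.85 p [548.6  25.5 -14. ] yaw -2.65 tilt [ 0.012 -0.003 -1.   ] F [ 0.5  0.6 -0.6] w 11.8 q6 1.65
cm [-0.07  0.05  0.26] spin 0.0
```

```bash
python3 -m inch '[{"xyz":[0,0,0.15],"spin":0},{"xyz":[0,0,0.25],"spin":0},{"xyz":[0,0,0.25],"spin":0}]'; python3 -m inch '[{"xyz":[0,0,0],"spin":0},{"xyz":[0,0,0],"spin":0},{"xyz":[0,0,0],"spin":0},{"xyz":[0,0,0],"spin":0},{"xyz":[0,0,0],"spin":0},{"xyz":[0,0,-1],"spin":0},{"xyz":[0,0,-2],"spin":0},{"xyz":[0,0,-2],"spin":0},{"xyz":[0,1.5,-2],"spin":0},{"xyz":[0,3,-2],"spin":0},{"xyz":[0,3.5,-2],"spin":0},{"xyz":[0,4,-2],"spin":0},{"xyz":[0,4.4,-2],"spin":0},{"xyz":[0,4.8,-2],"spin":0},{"xyz":[0,5.2,-2],"spin":0},{"xyz":[0,5.7,-2],"spin":0},{"xyz":[0,5.7,-2],"spin":0},{"xyz":[0,5.7,-2],"spin":0},{"xyz":[0,5.7,-2],"spin":0}]' 0; python3 - <<'E'
from h import *
im=ctrl.get_image("scene")[:,:,::-1];cv2.imwrite("pics/s10.png",im)
H,S,V=cv2.split(cv2.cvtColor(im,cv2.COLOR_BGR2HSV))
y=(H>10)&(H<36)&(S>90)&(V>70)
for P in comps(y,40):
    m=P.mean(0)
    if 250<m[0]<320 and 150<m[1]<260: print(m.round(),len(P),rect(cast("scene",P,12)))
E
python3 go.py 547.5 -0.8 -27 -2.75
```

```text
t: 29.15
ee_pos: [548.9, 25.6, -16.1]
orientation: [3.138, -0.073, 0.021]
ft_force: [-0.1, -0.1, -0.1]
width: 11.7
t: 31.05
ee_pos: [546.0, -31.1, 4.0]
orientation: [3.138, -0.072, 0.021]
ft_force: [0.2, -0.5, 0.5]
width: 87.7
[282. 223.] 600 (array([551. ,  -2.3]), 194.9, 39.8, -3.1)
t 31.1 p [546.  -31.1   4. ] yaw -2.64 tilt [ 0.013 -0.003 -1.   ] F [ 0.   0.3 -0.6] w 87.7 q6 1.54
cm [-0.03 -3.04  3.09] spin 0.1
```

```bash
python3 -m inch '[{"xyz":[0,-1.5,0],"spin":0},{"xyz":[0,-3,0],"spin":0},{"xyz":[0,-3,0.5],"spin":0},{"xyz":[0,-3.03,2],"spin":0},{"xyz":[0,-3.03,2.7],"spin":0},{"xyz":[0,-3.03,3.05],"spin":0},{"xyz":[0,-3.03,3.05],"spin":0}]'; python3 -m inch '[{"xyz":[0,0,0],"spin":0},{"xyz":[0,0,0],"spin":0},{"xyz":[0,0,0],"spin":0},{"xyz":[0,0,0],"spin":0},{"xyz":[0,0,0],"spin":0},{"xyz":[0,0,0],"spin":0},{"xyz":[0,0,0],"spin":0},{"xyz":[0,0,0],"spin":0}]' 1; python3 go.py 574.2 -141.1 50 -2.75
```

```text
t: 31.8
ee_pos: [547.1, -1.2, -27.5]
orientation: [3.138, -0.073, 0.018]
ft_force: [-0.1, -0.7, 0.8]
width: 88.0
t: 32.6
ee_pos: [547.2, -1.2, -27.5]
orientation: [3.138, -0.073, 0.018]
ft_force: [-1.0, 0.6, 1.5]
width: 39.7
t 32.6 p [547.2  -1.2 -27.5] yaw -2.66 tilt [ 0.011 -0.003 -1.   ] F [-1.   0.6  1.5] w 39.7 q6 1.6
cm [ 3.44 13.87 -7.67] spin 0.1
```

```bash
python3 -m inch '[{"xyz":[0,0,-4],"spin":0},{"xyz":[0,0,-8],"spin":0},{"xyz":[1,4,-9],"spin":0},{"xyz":[2,8,-9],"spin":0},{"xyz":[3.42,13,-9],"spin":0.1},{"xyz":[3.42,13.87,-8],"spin":0.1},{"xyz":[3.42,13.87,-7],"spin":0.1},{"xyz":[3.42,13.87,-7],"spin":0.1},{"xyz":[3.42,13.87,-7],"spin":0.1}]'; python3 go.py 574 -141.1 1.7 -2.75
```

```text
t: 33.5
ee_pos: [572.9, -139.4, 42.4]
orientation: [3.138, -0.074, 0.014]
ft_force: [0.1, -0.0, -0.0]
width: 39.3
t 33.5 p [ 572.9 -139.4   42.4] yaw -2.68 tilt [ 0.009 -0.002 -1.   ] F [ 0.1 -0.  -0. ] w 39.3 q6 1.36
cm [0.08 0.15 4.07] spin 0.1
```

```bash
python3 -m inch '[{"xyz":[0.08,0.15,1],"spin":0.1},{"xyz":[0.08,0.15,2.5],"spin":0.1},{"xyz":[0.08,0.15,3.4],"spin":0.1},{"xyz":[0.08,0.15,3.8],"spin":0.1},{"xyz":[0.08,0.15,3.8],"spin":0.1},{"xyz":[0.08,0.15,3.8],"spin":0.1}]'; python3 go.py 574 -141.1 1.7 -2.75
```

```text
t: 34.1
ee_pos: [574.1, -141.1, 4.4]
orientation: [3.138, -0.076, 0.014]
ft_force: [0.9, 0.2, -0.3]
width: 40.0
t 34.1 p [ 574.1 -141.1    4.4] yaw -2.78 tilt [ 0.009 -0.002 -1.   ] F [ 0.9  0.2 -0.3] w 40.0 q6 1.36
cm [-0.02  0.    0.27] spin -0.0
```

```bash
python3 -m inch '[{"xyz":[-0.02,0,0.15],"spin":0},{"xyz":[-0.02,0,0.26],"spin":0},{"xyz":[-0.02,0,0.26],"spin":0}]'; python3 -m inch '[{"xyz":[0,0,0],"spin":0},{"xyz":[0,0,0],"spin":0},{"xyz":[0,0,0],"spin":0},{"xyz":[0,0,0],"spin":0},{"xyz":[0,0,-1],"spin":0},{"xyz":[0,0,-4],"spin":0},{"xyz":[0,0,-8],"spin":0},{"xyz":[0,0,-10],"spin":0},{"xyz":[0,-5,-10],"spin":0},{"xyz":[0,-10,-10],"spin":0},{"xyz":[0,-15,-10],"spin":0},{"xyz":[0,-20,-10],"spin":0},{"xyz":[0,-25,-10],"spin":0},{"xyz":[0,-30,-10],"spin":0},{"xyz":[0,-35,-10],"spin":0},{"xyz":[0,-38,-10],"spin":0},{"xyz":[0,-38,-10],"spin":0}]' 0.42; python3 - <<'E'
from h import *
for n in ("scene","top"):
    im=ctrl.get_image(n)[:,:,::-1];cv2.imwrite(f"pics/{n}11.png",im)
im=cv2.imread("pics/scene11.png");t=cv2.imread("pics/top11.png")
f=lambda im,s:cv2.convertScaleAbs(cv2.resize(im[s],(400,400),interpolation=cv2.INTER_CUBIC),alpha=1.6)
cv2.imwrite("pics/c11.png",np.hstack([f(im,np.s_[190:270,170:250]),f(t,np.s_[165:245,295:375])]))
E
python3 go.py
```

```text
t: 34.4
ee_pos: [574.0, -141.2, 1.9]
orientation: [3.138, -0.076, 0.015]
ft_force: [-0.1, 1.0, 0.1]
width: 39.8
t: 36.1
ee_pos: [591.8, 242.8, 102.0]
orientation: [3.14, -0.07, 0.017]
ft_force: [-0.0, 0.2, 0.3]
width: 50.9
t 36.2 p [591.3 239.1 101.5] yaw -2.7 tilt [ 0.009 -0.003 -1.   ] F [ 0.1 -1.  -0.6] w 50.6 q6 1.99
```

View pics/c11.png

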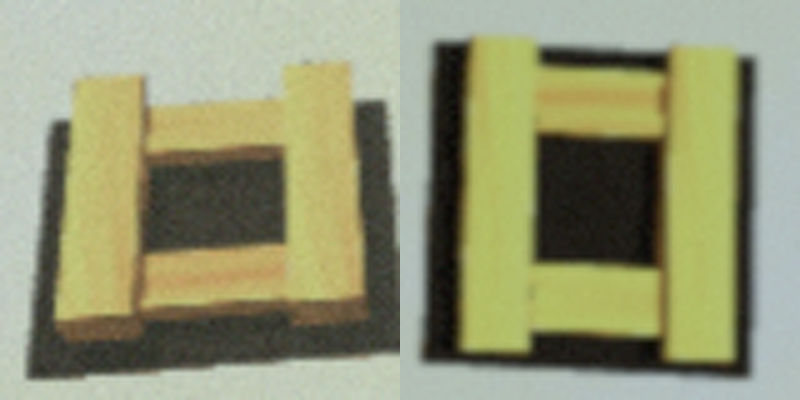

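```bash
python3 - <<'E'
from h import *
def C(n,p,z):
    p=np.array(p,float);o=[170,190]
    if n=="top": p[:,0]-=400;o=[295,165]
    return cast(n,(p+.5)/5-.5+o,z)[:,:2]
A={"top":[[457,327],[731,341],[466,63],[737,74]],"scene":[[353,94],[75,111],[365,296],[59,313]]}
T={"R":{"top":[[663,360],[736,362],[670,47],[738,48]],"scene":[[144,76],[76,78],[139,319],[57,321]]},
 "L":{"top":[[460,352],[530,353],[471,37],[538,39]],"scene":[[284,66],[351,62],[288,303],[365,298]]}}
c=np.radians(-2.75);R=np.array([[np.cos(c),np.sin(c)],[-np.sin(c),np.cos(c)]])
for n in A:
    a=C(n,A[n],29)
    for s in T: print(n,s,"rel",(R@(C(n,T[s][n],41).mean(0)-a.mean(0))).round(1))
    im=cv2.imread(f"pics/{n}11.png")
    i0=cv2.imread(f"pics/{n}0.png")
    H,S,V=cv2.split(cv2.cvtColor(im,cv2.COLOR_BGR2HSV))
    for P in comps((H>14)&(H<36)&(S>90)&(V>60),60):
        m=P.mean(0)
        if 140<m[0]<400 and 170<m[1]<260: print(n,m.round(),len(P),rect(cast(n,P,41)))
E
```

```text
top R rel [ -0.8 -60. ]
top L rel [-1.4 60.1]
top [334. 205.] 2506 (array([ 568.5, -199.4]), 188.2, 163.2, -2.6)
scene R rel [  0.6 -58.5]
scene L rel [-0.  60.5]
scene [371. 207.] 138 (array([555.9, 256.5]), 122.7, 30.4, 0.7)
scene [212. 231.] 2227 (array([ 578.6, -202.8]), 202.8, 161.4, -3.0)
```

```bash
python3 -c "
from workcell import ctrl
print(ctrl.close_job())"; python3 go.py
```

```text
the job is handed in; nothing more can be done
None
the job is handed in; nothing more can be done
```

The slat riser is finished and the job is handed in, after about 36 s on the robot's clock. Each slat was stood on edge on the free shelf, tipped flat and regripped across its width. The 160 mm slat went in first as the second layer's missing slat, then the two 190 mm slats on top.

**Last checks, from both cameras:**
- **Top slats:** their centres measured y ≈ -60.0 and +60.1 mm from the riser's centre in the top view, and -58.5 and +60.5 mm in the scene view. Their x errors were within 1.5 mm, -0.8 and -1.4 mm in the top view and +0.6 and 0.0 mm in the scene view. The cameras disagree by up to about 1.5 mm, which is about their calibration error.
- **Second-layer slat:** it was set down at about x 60, y 0. Its outer side looks level with the ends of the bottom slats in the pictures.
- **Other things:** the slats already laid look unmoved. A detection where the offcut stands matched roughly, but the gripper partly overlapped it, so I did not confirm its exact pose. I did not re-measure the jar, pick, mug, bowl or charger; no move was planned near them.

**What disagreed:** the fingers really end about 28 mm higher than the reported TCP. The first grasp therefore closed on the top edge of the 160 mm slat with about 12 N and missed. The slat stayed standing, and I corrected for this offset from then on.

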